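# Press a roller bush home with a trigger bar clamp

### The job

The white nylon bush in the end of this labelling-machine roller is only started: squeeze the trigger of the bar clamp, stroke after stroke, until the jaw has pushed the bush fully home with its flange flat against the roller's end. Squeeze gently and stop as soon as you feel it bottom, for a hard squeeze crushes the bush. Then press the clamp's release tab and, holding it down, draw the jaw back until it stands well clear of the bush (two to three centimetres), let the tab and the trigger spring back, and leave the roller lying in its cradle and the bottles and tape where they are.

Things in the scene. Friction and masses are not known exactly. Their poses are not given: they have to be found in the camera images.
- board: plywood board 370 x 110 x 18 mm fixed on the bench, carrying a bar clamp turned jaws down. Origin on the bench under the bar, z up; x runs along the steel bar (8 mm wide, 18 mm high, underside 95 mm over the bench) from the walking half of the clamp towards the fixed jaw, whose pad face is at x = +120 mm, facing -x. A wooden block carries the bar's tail at x = -180 to -204 mm.
- clamp (a joint): how far (m) the walking half of the clamp (jaw, housing, handle, trigger, tab; 0.35 kg) stands forward along the bar: 0 = fully back, 0.075 = fully forward (board +x). A ratchet (4 mm notches) lets it slide forward at a few newtons and holds it against any backward pull, unless the release tab is held down: then it slides either way at about 2 N and stays where it is left.
- jaw_pad (a point): centre of the walking jaw's pad face (36 x 36 mm, rubber, faces board +x), 52 mm over the bench; axes as the board's. Behind it comes the black housing, up to 108 mm behind the face, 30 mm wide, 84 to 122 mm over the bench, with a lug below for the trigger's pin; trigger, handle and tab stand up from it, in that order from the jaw.
- handle (a point): the fixed black grip of the clamp: an upright bar 16 mm (along board x) x 26 mm, its top 192 mm over the bench. This point is its middle, 165 mm over the bench, 54 mm behind the jaw's face; axes as the board's. The trigger may be drawn back without holding the handle, for the ratchet keeps the clamp from sliding back; pushing on the back of the handle only shoves the whole walking half forward.
- trigger_pad (a point): middle of the front of the grey trigger, 165 mm over the bench (moves with it): an upright sprung lever 10 mm thick (along board x), 24 mm wide, top about 182 mm, in front of the handle on the jaw's side. From the back of the handle to the front of the trigger it is 45 mm at rest (1 mm more at its top), 28 mm fully squeezed; press it anywhere from 140 to 180 mm over the bench.
- trigger (a joint): trigger angle (rad): 0 at rest, 0.14 fully squeezed towards the handle (17 mm at 165 mm over the bench; pin at 44 mm). Its spring takes 2 to 5 N. A full squeeze walks the clamp one notch, 4 mm (two if the handle is pushed along too); then let the trigger go fully for the next. A light squeeze that stalls at 0.12 or less, the jaw hardly advancing, means the bush has bottomed.
- tab_top (a point): middle of the top of the grey release tab: a flat thumb pad 36 mm (along board x) x 28 mm, 137 mm over the bench, 88 mm behind the jaw's face, 34 mm behind the middle of the handle; along its rear edge (board -x) it has a raised lip 5 mm thick and 7 mm high to draw against. The handle in front of it stands 55 mm higher.
- release_tab (a joint): how far (m) the release tab is pressed down: 0 at rest, 0.007 at its stop, springs back; the clamp is free to slide back from about 0.004; press it to the stop to be sure. It takes 3.5 N at the start and 7 N at the stop.
- bush_face (a point): centre of the outer face of the white nylon bush: a flange 26 mm across, 4 mm thick, on a shank in the roller's end, 52 mm over the bench; it faces the walking jaw, 6 to 17 mm off at the start. The jaw pushes with about 2 times the force that the trigger gets beyond its spring: a grip of 15 to 25 N does the whole job, above about 30 N crushes the bush once it has bottomed.
- bush (a joint): how far (m) the bush has been pressed into the roller from its most extended place: 0 to 0.003 at the start, 0.009 = home, flange against the roller's end. A stiff press fit: it takes about 10 N from the jaw to move and stays where it is left.
- roller_mid (a point): middle of the loose roller: black rubber 36 mm across, 100 mm long, on an aluminium tube 116 mm long; 0.32 kg, lying along board x in two wooden V blocks under the bar, axis 52 mm over the bench. Its other end carries a bush already home, 1 to 4 mm short of the fixed jaw at first; pushed, the roller slides up against that jaw.
- bottle_a: amber bottle with a white cap, 42 mm across, 88 mm high, standing on the bench beside the board; origin at the centre of its base. Not part of the job.
- bottle_b: the second such bottle. Not part of the job.
- tape_roll: roll of packing tape 90 mm across, 48 mm high, lying flat on the bench beside the board; origin at the centre of its base. Not part of the job.
Things that resemble listed ones, but are neither listed nor needed, are in the scene too. Leave any purple or yellow look-alike of the part that bears bush_face alone.

How it is judged:
On the way, in this order (a step that is already met when the one before it is completed fails the run):
1. the trigger is squeezed with the walking jaw pressing on the bush (value of joint trigger above 0.04 rad and contact force between clamp and bush above 3 N and value of joint bush below 0.0082 m), for 0.02 s.
2. the bush is home, its flange within 0.6 mm of the roller's end (value of joint bush above 0.0084 m), for 0.1 s.
3. the release tab is held down, freeing the ratchet (value of joint release_tab above 0.004 m), for 0.1 s.
At the end, for the whole second after the job is handed in: the bush is home (flange within 0.6 mm of the roller's end), the walking jaw stands at least 14 mm clear of the bush, trigger and release tab have sprung back, the roller lies at rest in its cradle along the bar (within about 13 mm of its first place along it), and the clamp is at rest (value of joint bush above 0.0084 m and x of bush_face in the frame of jaw_pad above 0.014 m and value of joint trigger below 0.03 rad and value of joint release_tab below 0.003 m and z of roller_mid in the frame of board between 0.047 and 0.057 m and x of roller_mid in the frame of board between 0.045 and 0.065 m and angle between the x axis of roller_mid and the x axis of board, either way round below 0.08 rad and linear speed of roller below 0.01 m/s and velocity of joint clamp between -0.005 and 0.005 m/s); the robot touches nothing.
It fails at once if the bush is crushed: the jaw presses on it with more than 60 N (contact force between clamp and bush above 60 N).
It fails at once if a bottle or the tape roll is shifted by more than 30 mm (distance of any of bottle_a, bottle_b, tape_roll from where it was at the start of the episode above 0.03 m).
It fails at once if a bottle is knocked over (angle between any of bottle_a, bottle_b's own z axis and vertical above 0.5 rad).
It also fails if it takes over 58 s, if anything falls off the work surface, if the arm or the gripper's body presses on something with over 40 N, if the wrist force passes 120 N, or if a joint passes its speed limit or range.

### The arm

A 6-joint arm with a two-finger parallel gripper is mounted at the origin on the work surface. World frame = base frame: x ahead of the robot, y to its left, z up, the work surface at z = 0. Lengths are in m, angles in rad, forces in N, time in s.
With the tool pointing down it reaches from about 0.275 to 0.775 m from the base axis. Payload 14.6 kg.
Tool frame: the origin (TCP) lies midway between the tips of the shut fingers; the grasp point (between the pads) lies 19 mm behind it (arm.hold_point_z is the distance from the TCP to the grasp point, in m); z points along the fingers, y is the line along which they close (so a half turn about z gives the same grasp; the last joint's range is limited). The gripper opens to 85 mm and grips with 20 to 120 N. Pads are 22 mm wide; open, the fingers measure 114 mm over their backs; the gripper's body (76 mm by 85 mm) begins 54 mm behind the grasp point. The pads swing forward as they close: fully open they stand 13 mm farther back than shut.
Start: joints at [-1.416, 0.263, -0.048, 1.259, 0, 1.415], TCP at [0.16, -0.5, 0.231] pointing down, gripper open.
Joint ranges: [-2.65, 2.65], [-0.89, 1.7], [-1.18, 1.37], [-2.13, 2.11], [-1.35, 1.29], [-3.14, 3.14]. Speed limits (rad/s): [1.89, 1.89, 2.57, 2.79, 3.14, 3.14].

### API

Orientations are given as a 3x3 rotation matrix whose columns are the frame's x, y, z axes.
In Python, from cell import arm gives the robot as it stands.
- The arm moves only by the shell command python3 -m jog 'ROWS' [OPENING] [FORCE]. ROWS is a JSON object of lists of equal length, an entry for each row: "translation": the shift along the tool's x, y, z in cm, a list of three; "spin": the turn about the tool's z in rad. A call has exactly 5 rows; each row shifts and turns the commanded pose from where the row before left it, along the tool's axes as they then stand; what a row does not reach is not made up. A row lasts 1/10 s, in which the tool goes at most 50 mm and 8.59 degrees, less where a joint would pass 70% of its speed; a pose out of reach is approached as far as the arm can. A call with a gripper value outside its range is refused whole. OPENING is the finger opening in cm, from 0 to 8.54, set as the call begins (- or left out, the last holds). The fingers move at their own pace and stop on an object; FORCE is the grip in N (left out, the last holds). Time passes only in rows, so rows that do not move let the fingers close, or fill a call up. It gives the time, the measured TCP pose, the force, the opening and the grip force at its end, in the units of the state.
- arm.observe(): the state, without advancing time (a new reading comes with each control period).
- arm.get_image(name): name is "scene" or "top" or "wrist"; returns (picture, depth): 480x640x3 uint8, red, green, blue; 480x640 float32, m along the optical axis (not along the pixel's ray), 0 where there is no reading.
- arm.camera_params(name): a dict with "mtx" (3x3 intrinsics, pixels), "rvec" (rotation vector, rad) and "tvec" (3), from world to camera coordinates, as OpenCV has them. Camera axes: x right, y down, z forward; pixel columns grow to the right and rows downward; lengths in m; the calibration is good to about 2 mm. The wrist camera is an equidistant fisheye: a pixel r from the principal point sees the ray r / f radians off the axis. A picture is of the moment at which its call begins: read the wrist's pose just before it. camera_params takes no time and is no camera call; for the wrist camera it gives the pose at the moment of the call.
- arm.job_done(): hands the job in; it is judged then, once.
The state is a dict: "time_s": time; "qpos": joint angles; "qd": joint speeds; "effort": joint torques, N m; "position": TCP position; "ee_rot": TCP orientation; "wrist_force": force on the tool from outside, world axes, zero at the start; "wrist_torque": the same for the moment, N m; "gripper_width": finger opening in m; "grasp_force": force on a finger pad.
Only numpy, scipy, OpenCV 4.12 (cv2) and the standard library are available. Lean on these libraries where they do the work, as an engineer would, in place of code of your own. Each camera call takes 0.05 s, during which the arm holds its last target. There are 200 camera calls.

## Working session

There is one attempt and no reset: what is moved stays moved. The work goes in short steps, Python scripts to look and compute and a shell command to move; the robot and the scene stay as the last step left them, time stands still between calls to the robot, and variables do not carry over. Pictures are saved under pics/ and viewed, at most 12 in all, crops included, and the job is handed in when it is done.

```bash
mkdir -p pics; ls; cat > h.py <<'E'
import numpy as np, cv2
from cell import arm
def cam(n):
    p=arm.camera_params(n); R=cv2.Rodrigues(np.array(p['rvec'],float))[0]; return np.array(p['mtx'],float),R,np.array(p['tvec'],float).ravel()
def cloud(n,d):
    K,R,t=cam(n); v,u=np.mgrid[:480,:640]
    P=np.stack([(u-K[0,2])/K[0,0]*d,(v-K[1,2])/K[1,1]*d,d],-1)
    return (P-t)@R
E
python3 - <<'E'
from h import *
for n in('scene','top'):
    im,d=arm.get_image(n); cv2.imwrite(f'pics/{n}0.png',im[:,:,::-1]); np.save(f'{n}0.npy',d); np.save(f'{n}c.npy',cloud(n,d))
    K,R,t=cam(n); print(n,-R.T@t,R[2],K[0,0])
o=arm.observe();print(o['time_s'],o['position'],o['ee_rot'],o['gripper_width'])
E
```

```text
pics
scene [0.91570346 0.33536269 0.6707708 ] [-0.45802047 -0.53117571 -0.71279002] 479.53322867434787
top [ 0.47805755 -0.06683276  1.20426357] [ 0.09816156  0.00432332 -0.9951611 ] 568.0340649582411
0.1 [ 0.16002803 -0.49979881  0.2309002 ] [[ 9.52398045e-01  3.04857250e-01 -1.47064250e-04]
 [ 3.04857261e-01 -9.52397665e-01  8.59126758e-04]
 [ 1.21847373e-04 -8.63064249e-04 -9.99999620e-01]] 0.08540406649485541
```

View pics/scene0.png

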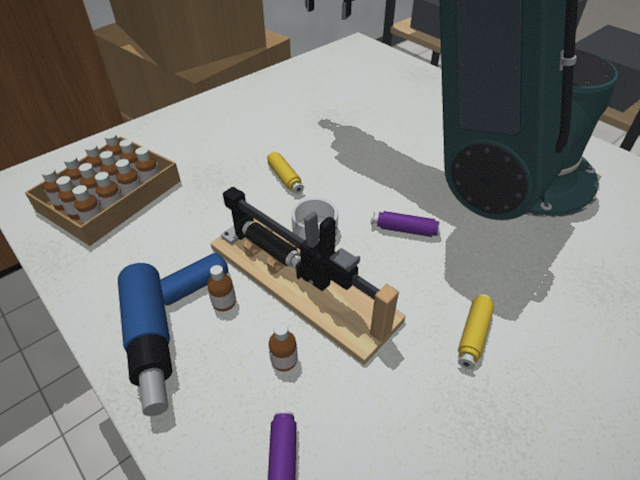

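View pics/top0.png

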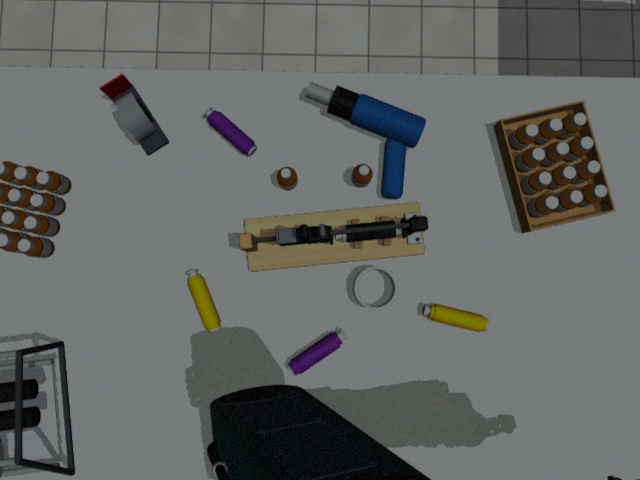

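The clamp board lies at top-view (245–425, 205–270). The tail block is at (247,241) and the fixed jaw at (417,222), so board +x points right in the image, about world −y. The walking half (tab 290, handle 318, trigger 330) sits left of the black roller at (370,231). The bush at (338,236) is white and in the clamp line; the purple and yellow rollers at (203,300), (455,316), (318,352) and (230,132) are look-alikes lying loose. The tape is at (373,287) and the bottles at (287,177) and (362,175).

```bash
python3 - <<'E'
from h import *
im=cv2.imread('pics/top0.png'); P=np.load('topc.npy'); hsv=cv2.cvtColor(im,cv2.COLOR_BGR2HSV)
v,u=np.mgrid[:480,:640]
roi=(u>235)&(u<440)&(v>195)&(v<280)
m=roi&(hsv[...,1]>50)&(hsv[...,0]<35)&(abs(P[...,2]-.018)<.008)
q=P[m]; print(len(q), q[:,2].mean())
r=cv2.minAreaRect((q[:,:2]*1000).astype(np.float32)); print('board',r, cv2.boxPoints(r))
c=np.array(r[0])/1000
b=cv2.boxPoints(r); L=max((b[1]-b[0],b[2]-b[1]),key=np.linalg.norm); L=L/np.linalg.norm(L); L=L*(-np.sign(L[1]))
N=np.array([-L[1],L[0]]); print('dir',L)
S=np.load('scenec.npy'); ims=cv2.imread('pics/scene0.png')
np.savez('board.npz',c=c,L=L,N=N)
for n,Q in(('top',P),('scene',S)):
    X=(Q[...,:2]-c)@L; Y=(Q[...,:2]-c)@N; Z=Q[...,2]
    for lo,hi in((.17,.21),(.125,.15),(.095,.125),(.05,.09)):
        k=(abs(X)<.22)&(abs(Y)<.03)&(Z>lo)&(Z<hi)
        if k.sum()==0: continue
        h,e=np.histogram(X[k]*1000,bins=np.arange(-220,221,8))
        print(n,lo,hi,'Y med',round(np.median(Y[k])*1000,1),[(int(a),int(x),round(np.percentile(Z[k&(X*1000>=a)&(X*1000<a+8)],90)*1000)) for a,x in zip(e,h) if x>3])
# big crop
cv2.imwrite('pics/crop0.png',np.hstack([cv2.resize(ims[170:370,200:420],None,fx=2.5,fy=2.5,interpolation=cv2.INTER_CUBIC)]))
E
```

```text
5948 0.018978263829298896
board ((585.0640258789062, -93.89570617675781), (109.96025085449219, 370.432861328125), 6.858554840087891) [[ 508.35907    83.42966 ]
 [ 552.59564  -284.3524  ]
 [ 661.769    -271.22107 ]
 [ 617.5324     96.560974]]
dir [ 0.1194186 -0.992844 ]
top 0.17 0.21 Y med -1.8 [(-76, 4, 179), (-68, 59, 195), (-60, 62, 194), (-52, 5, 188), (-36, 28, 184), (-28, 46, 185)]
top 0.125 0.15 Y med -1.7 [(-180, 11, 127), (-172, 9, 127), (-116, 46, 147), (-108, 63, 140), (-100, 64, 140), (-92, 61, 141), (-84, 63, 140), (-76, 12, 139), (-60, 4, 142), (-44, 13, 127), (-36, 11, 148), (-20, 5, 127), (140, 4, 127), (148, 5, 127), (164, 5, 126)]
top 0.095 0.125 Y med -2.1 [(-188, 47, 124), (-180, 56, 124), (-172, 65, 124), (-164, 45, 122), (-156, 22, 118), (-148, 23, 116), (-140, 19, 117), (-132, 20, 116), (-124, 22, 117), (-108, 9, 122), (-100, 8, 121), (-92, 8, 122), (-84, 8, 121), (-76, 49, 124), (-68, 12, 123), (-60, 12, 122), (-52, 62, 124), (-44, 54, 124), (-36, 24, 124), (-28, 19, 124), (-20, 56, 124), (-12, 21, 116), (-4, 18, 117), (4, 20, 116), (12, 19, 116), (20, 20, 117)
[... 1595 characters left out ...]
38, 112), (100, 38, 113), (108, 33, 113), (116, 34, 113), (124, 34, 113), (132, 35, 113), (140, 136, 120), (148, 80, 122), (156, 60, 121), (164, 73, 121), (172, 20, 120)]
scene 0.05 0.09 Y med 11.5 [(-188, 192, 86), (-180, 78, 85), (-172, 68, 87), (-164, 7, 83), (-116, 6, 89), (-68, 38, 74), (-60, 71, 81), (-52, 51, 81), (-44, 49, 82), (-36, 47, 81), (-28, 57, 84), (-20, 39, 82), (-12, 46, 70), (-4, 31, 64), (4, 27, 61), (12, 97, 65), (20, 102, 69), (28, 78, 70), (36, 75, 69), (44, 80, 70), (52, 70, 69), (60, 78, 69), (68, 72, 69), (76, 67, 69), (84, 80, 69), (92, 64, 70), (100, 66, 69), (108, 68, 69), (116, 49, 69), (124, 41, 66), (132, 131, 70), (140, 113, 87), (148, 36, 87), (156, 5, 84)]
```

View pics/crop0.png

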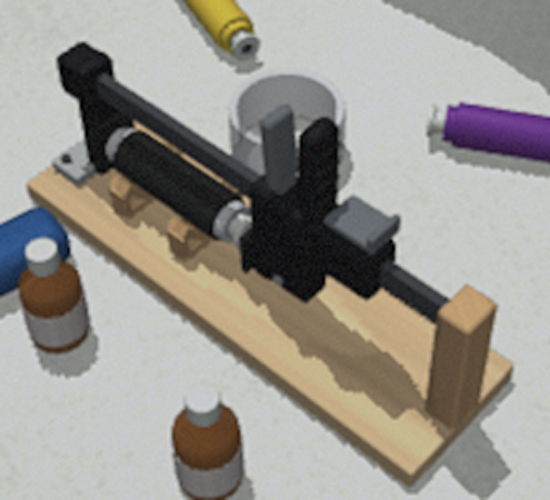

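The enlarged crop confirms it. The white bush at crop (235,220) lies between the roller and the walking jaw, with grey trigger (278,140), black handle (320,170) and grey tab (362,220). Next I'll get precise extents.

```bash
python3 - <<'E'
from h import *
B=np.load('board.npz'); c,L,N=B['c'],B['L'],B['N']
for n,dz in(('top',.0025),('scene',0)):
    Q=np.load(n+'c.npy'); X=(Q[...,:2]-c)@L*1000; Y=(Q[...,:2]-c)@N*1000; Z=(Q[...,2]-dz)*1000
    for nm,x0,x1,z0,z1 in(('handleTop',-80,-45,188,196),('trigTop',-45,-15,178,186),('tab',-108,-75,134,140),('lip',-125,-108,140,150),('bar',0,120,109,116),('roller',20,110,66,73)):
        k=(X>x0)&(X<x1)&(abs(Y)<25)&(Z>z0)&(Z<z1)
        if k.sum()>3: print(n,nm,k.sum(),'X',np.percentile(X[k],[2,50,98]).round(1),'Y',np.percentile(Y[k],[2,50,98]).round(1))
o=arm.observe(); p=np.array(o['position'][:2]); print('tcp X,Y',(p-c)@L*1000,(p-c)@N*1000, 'yaw err', L@np.array(o['ee_rot'])[:2,:2])
E
```

```text
top handleTop 74 X [-65.8 -59.8 -53.6] Y [-12.3  -2.    8.5]
top trigTop 54 X [-30.9 -26.4 -22. ] Y [-10.6   0.2  10. ]
top tab 189 X [-107.7  -90.9  -76.1] Y [-14.1  -0.7  12.6]
top lip 32 X [-113.2 -111.  -108.7] Y [-13.1  -1.6  10.9]
top bar 227 X [  3.5  61.8 117.7] Y [-4.6 -0.8  3.2]
top roller 163 X [ 24.4  66.1 108.6] Y [-12.   -5.7  10.2]
scene handleTop 108 X [-67.3 -61.5 -54.4] Y [-10.7   2.2  12. ]
scene trigTop 72 X [-31.8 -27.9 -23. ] Y [-9.4  1.  11.8]
scene tab 281 X [-105.6  -91.7  -77.2] Y [-12.2   2.   14.3]
scene lip 59 X [-114.1 -112.4 -109.4] Y [-12.4   2.3  14.7]
scene bar 299 X [  1.9  57.4 118.2] Y [-3.7  1.6  5.3]
scene roller 400 X [ 22.6  64.2 108.5] Y [-8.5  2.4 11.4]
tcp X,Y 352.2412557833074 -470.4668115959511 yaw err [-0.18894166  0.98198792]
```

```bash
cat > st.py <<'E'
from h import *
B=np.load('board.npz'); c,L,N=B['c'],B['L'],B['N']
o=arm.observe(); p=np.array(o['position']); R=np.array(o['ee_rot'])
f=np.array(o['wrist_force']);
print('t',round(o['time_s'],2),'X %.1f Y %.1f Z %.1f'%((p[:2]-c)@L*1000,(p[:2]-c)@N*1000,p[2]*1000),'L in tool',(L@R[:2,:2]).round(3),'w %.1f gf %.1f'%(o['gripper_width']*1000,o['grasp_force']),'F X %.1f Y %.1f Z %.1f'%(f[:2]@L,f[:2]@N,f[2]))
E
python3 -m jog '{"translation":[[0,0,0],[0,0,0],[3.6,-3,0],[3.6,-3,0],[3.6,-3,0]],"spin":[0.095,0.095,0,0,0]}' 7 20; python3 st.py
python3 -m jog '{"translation":[[3.6,-3,0],[3.6,-3,0],[3.6,-3,0],[3.6,-3,0],[3.6,-3,0]],"spin":[0,0,0,0,0]}'; python3 st.py
```

```text
time_s: 0.6
position: [0.2571, -0.3964, 0.231]
ee_rot: [[0.993, 0.118, -0.0], [0.118, -0.993, 0.001], [-0.0, -0.001, -1.0]]
wrist_force: [1.0, -1.0, 0.6]
gripper_width: 0.07
grasp_force: 0.0
t 0.6 X 261.2 Y -361.7 Z 231.0 L in tool [0.001 1.   ] w 70.0 gf 0.0 F X 1.1 Y 0.8 Z 0.6
time_s: 1.1
position: [0.4182, -0.2256, 0.2312]
ee_rot: [[0.993, 0.119, -0.0], [0.119, -0.993, 0.0], [-0.0, -0.0, -1.0]]
wrist_force: [0.5, -1.0, -0.8]
gripper_width: 0.0694
grasp_force: 0.0
t 1.1 X 110.8 Y -181.4 Z 231.2 L in tool [-0.  1.] w 69.4 gf 0.0 F X 1.0 Y 0.4 Z -0.8
```

```bash

python3 -m jog '{"translation":[[3.6,-3.1,0],[3.6,-3.1,0],[3.6,-3.1,0],[3.6,-3.1,0],[3.7,-3.2,0]],"spin":[0,0,0,0,0]}'>/dev/null;
python3 -m jog '{"translation":[[0,0,0],[0,0,0],[0,0,0],[0,0,0],[0,0,0]],"spin":[0,0,0,0,0]}' >/dev/null; python3 st.py
python3 - <<'E'
from h import *
im,d=arm.get_image('wrist'); cv2.imwrite('pics/w1.png',im[:,:,::-1])
im,d=arm.get_image('scene'); cv2.imwrite('pics/s1.png',cv2.resize(im[100:340,180:440,::-1],None,fx=2.5,fy=2.5))
E
```

```text
t 2.1 X -42.8 Y -2.1 Z 231.5 L in tool [0.001 1.   ] w 70.0 gf 0.0 F X 0.1 Y 0.2 Z -0.7
```

View pics/w1.png

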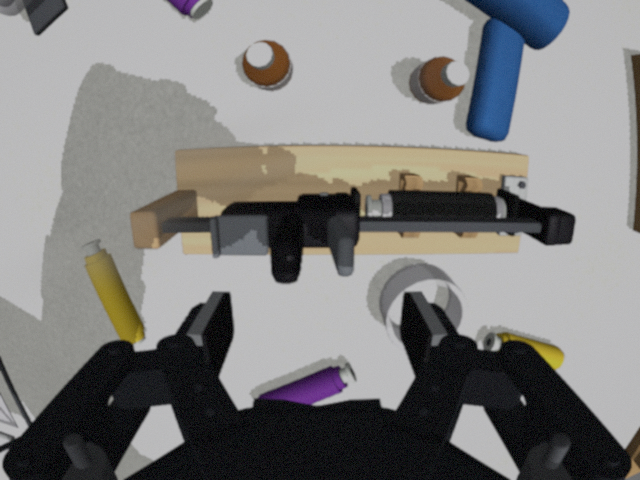

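View pics/s1.png

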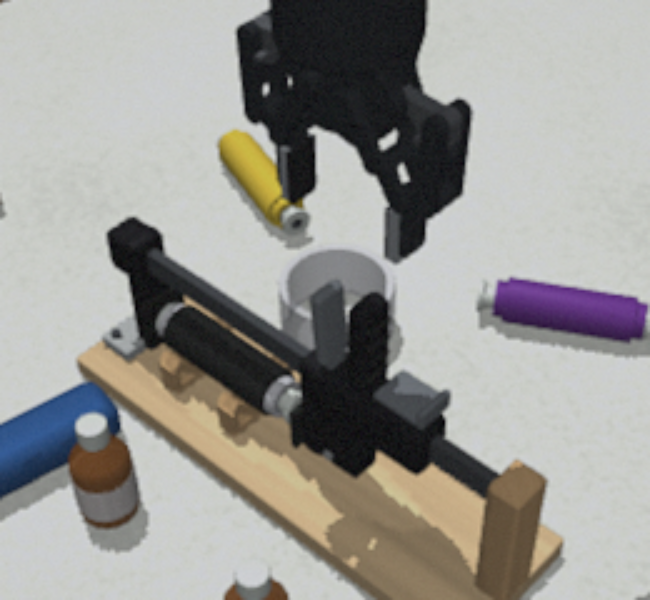

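The wrist and scene views show the fingers straddling trigger (345,235) and handle (288,250) with clear space around them. I'll go down.

```bash

python3 -m jog '{"translation":[[0.2,-0.27,1.5],[0,0,1.8],[0,0,1.8],[0,0,1.8],[0,0,1.5]],"spin":[0,0,0,0,0]}' 6 20 >/dev/null; python3 st.py
python3 -m jog '{"translation":[[0,0,0],[0,0,0],[0,0,0],[0,0,0],[0,0,0]],"spin":[0,0,0,0,0]}' 4.8 20 >/dev/null; python3 st.py
python3 - <<'E'
from h import *
im,d=arm.get_image('wrist'); cv2.imwrite('pics/w2.png',im[:,:,::-1])
E
```

```text
t 2.7 X -46.1 Y 0.1 Z 146.5 L in tool [0. 1.] w 59.8 gf 0.0 F X -0.4 Y -0.4 Z -0.6
t 3.2 X -46.2 Y 0.7 Z 147.8 L in tool [-0.  1.] w 47.6 gf 0.1 F X 0.2 Y -0.0 Z -0.7
```

View pics/w2.png

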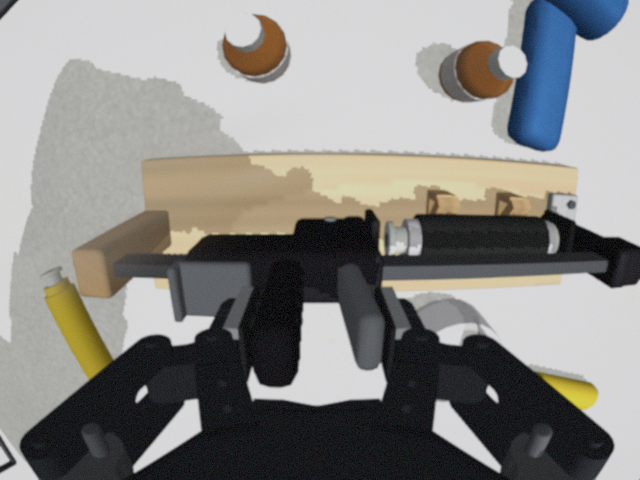

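Fingers are round the handle and trigger and level with them, with the bush at (395,238) ahead of the jaw at (375,235). First gentle stroke, drifting the hand back a little.

```bash

python3 -m jog '{"translation":[[0,-0.1,0],[0,-0.1,0],[0,-0.1,0],[0,-0.1,0],[0,-0.1,0]],"spin":[0,0,0,0,0]}' 2.6 20 >/dev/null; python3 st.py
python3 -m jog '{"translation":[[0,0,0],[0,0,0],[0,0,0],[0,0,0],[0,0,0]],"spin":[0,0,0,0,0]}' >/dev/null; python3 st.py
```

```text
t 3.75 X -50.0 Y 1.0 Z 148.3 L in tool [0. 1.] w 27.5 gf 19.2 F X 12.2 Y -2.3 Z 7.3
t 4.25 X -49.9 Y 1.0 Z 148.3 L in tool [0.001 1.   ] w 27.4 gf 20.9 F X 8.9 Y -2.1 Z 7.1
```

```bash

python3 -m jog '{"translation":[[0,0.2,0],[0,0.2,0],[0,0.2,0],[0,0.2,0],[0,0.1,0]],"spin":[0,0,0,0,0]}' 5.0 20 >/dev/null; python3 st.py
python3 -m jog '{"translation":[[0,0,0],[0,0,0],[0,0,0],[0,0,0],[0,0,0]],"spin":[0,0,0,0,0]}' >/dev/null; python3 st.py
python3 -m jog '{"translation":[[0,-0.1,0],[0,-0.1,0],[0,-0.1,0],[0,-0.1,0],[0,0,0]],"spin":[0,0,0,0,0]}' 2.6 20 >/dev/null; python3 st.py
python3 -m jog '{"translation":[[0,0,0],[0,0,0],[0,0,0],[0,0,0],[0,0,0]],"spin":[0,0,0,0,0]}' >/dev/null; python3 st.py
```

```text
t 4.75 X -42.3 Y 0.5 Z 147.3 L in tool [-0.  1.] w 50.0 gf 0.0 F X 0.2 Y 0.2 Z 1.0
t 5.25 X -42.4 Y 0.5 Z 147.3 L in tool [-0.  1.] w 50.0 gf 0.0 F X 0.7 Y -0.4 Z -0.9
t 5.75 X -45.7 Y 0.8 Z 148.1 L in tool [0. 1.] w 28.0 gf 20.7 F X 2.6 Y -2.2 Z 7.9
t 6.25 X -45.7 Y 0.8 Z 148.1 L in tool [0. 1.] w 27.5 gf 20.8 F X 2.3 Y -2.4 Z 9.6
```

```bash

python3 -m jog '{"translation":[[0,0.2,0],[0,0.2,0],[0,0.2,0],[0,0.2,0],[0,0,0]],"spin":[0,0,0,0,0]}' 5.0 20 >/dev/null; python3 st.py
python3 -m jog '{"translation":[[0,-0.1,0],[0,-0.1,0],[0,-0.1,0],[0,-0.1,0],[0,0,0]],"spin":[0,0,0,0,0]}' 2.6 20 >/dev/null; python3 st.py
python3 -m jog '{"translation":[[0,0,0],[0,0,0],[0,0,0],[0,0,0],[0,0,0]],"spin":[0,0,0,0,0]}' >/dev/null; python3 st.py
python3 - <<'E'
from h import *
im,d=arm.get_image('wrist'); cv2.imwrite('pics/w3.png',cv2.resize(im[170:330,300:600,::-1],None,fx=2.6,fy=2.6,interpolation=cv2.INTER_CUBIC))
E
```

```text
t 6.75 X -38.2 Y 0.5 Z 147.2 L in tool [0. 1.] w 50.2 gf 0.0 F X -0.9 Y -0.0 Z -0.8
t 7.25 X -41.7 Y 0.8 Z 148.2 L in tool [0. 1.] w 27.2 gf 20.6 F X 3.9 Y -3.5 Z 10.0
t 7.75 X -41.7 Y 0.8 Z 148.2 L in tool [0. 1.] w 27.3 gf 20.7 F X 3.9 Y -2.8 Z 9.7
```

View pics/w3.png

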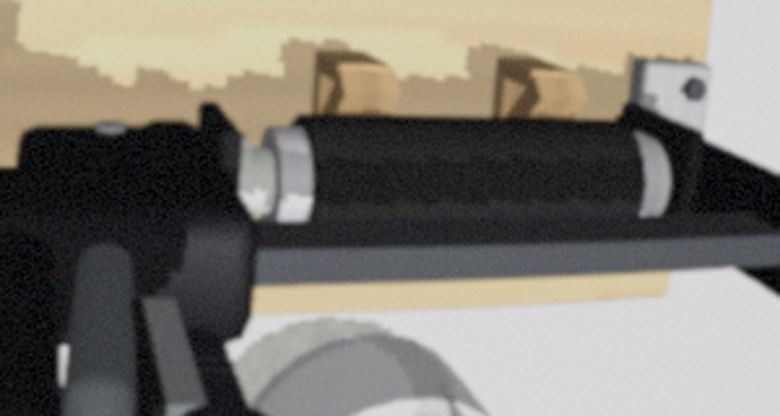

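The jaw pad (crop 225,150) now touches the bush. Its shank (258,180) still shows between the flange and the tube end. More strokes.

```bash

python3 -m jog '{"translation":[[0,0.2,0],[0,0.2,0],[0,0.2,0],[0,0.2,0],[0,0,0]],"spin":[0,0,0,0,0]}' 5.0 20 >/dev/null; python3 st.py
python3 -m jog '{"translation":[[0,-0.1,0],[0,-0.1,0],[0,-0.1,0],[0,-0.1,0],[0,0,0]],"spin":[0,0,0,0,0]}' 2.6 20 >/dev/null; python3 st.py
python3 -m jog '{"translation":[[0,0,0],[0,0,0],[0,0,0],[0,0,0],[0,0,0]],"spin":[0,0,0,0,0]}' >/dev/null; python3 st.py
```

```text
t 8.3 X -34.3 Y 0.5 Z 147.2 L in tool [-0.  1.] w 50.0 gf 0.0 F X -0.2 Y -0.1 Z -1.0
t 8.8 X -37.7 Y 0.8 Z 148.3 L in tool [-0.  1.] w 27.7 gf 20.5 F X 3.8 Y -4.0 Z 10.6
t 9.3 X -37.7 Y 0.7 Z 148.3 L in tool [0. 1.] w 27.5 gf 20.6 F X 4.4 Y -3.0 Z 10.6
```

```bash

python3 -m jog '{"translation":[[0,0.2,0],[0,0.2,0],[0,0.2,0],[0,0.2,0],[0,0,0]],"spin":[0,0,0,0,0]}' 5.0 20 >/dev/null; python3 st.py
python3 -m jog '{"translation":[[0,-0.1,0],[0,-0.1,0],[0,-0.1,0],[0,-0.1,0],[0,0,0]],"spin":[0,0,0,0,0]}' 2.6 20 >/dev/null; python3 st.py
python3 -m jog '{"translation":[[0,0,0],[0,0,0],[0,0,0],[0,0,0],[0,0,0]],"spin":[0,0,0,0,0]}' >/dev/null; python3 st.py
python3 - <<'E'
from h import *
im,d=arm.get_image('wrist'); cv2.imwrite('pics/w4.png',cv2.resize(im[170:330,300:600,::-1],None,fx=2.6,fy=2.6,interpolation=cv2.INTER_CUBIC))
E
```

```text
t 9.8 X -30.3 Y 0.5 Z 147.2 L in tool [0. 1.] w 49.6 gf 0.0 F X 0.3 Y -0.6 Z 0.2
t 10.3 X -34.2 Y 0.8 Z 148.3 L in tool [-0.  1.] w 28.0 gf 20.9 F X 0.4 Y -3.8 Z 12.0
t 10.8 X -34.2 Y 0.7 Z 148.3 L in tool [-0.  1.] w 28.2 gf 21.2 F X -0.0 Y -3.8 Z 12.2
```

View pics/w4.png

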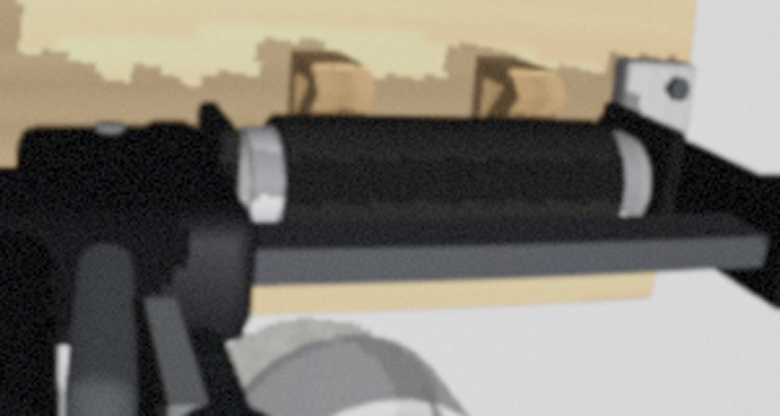

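The flange now meets the tube end (245,165) with no shank showing. One more gentle stroke will show whether it stalls.

```bash

python3 -m jog '{"translation":[[0,0.2,0],[0,0.2,0],[0,0.2,0],[0,0.1,0],[0,0,0]],"spin":[0,0,0,0,0]}' 5.0 20 >/dev/null; python3 st.py
python3 -m jog '{"translation":[[0,-0.1,0],[0,-0.1,0],[0,-0.1,0],[0,0,0],[0,0,0]],"spin":[0,0,0,0,0]}' 2.6 20 >/dev/null; python3 st.py
python3 -m jog '{"translation":[[0,0,0],[0,0,0],[0,0,0],[0,0,0],[0,0,0]],"spin":[0,0,0,0,0]}' >/dev/null; python3 st.py
```

```text
t 11.35 X -27.4 Y 0.4 Z 147.2 L in tool [-0.  1.] w 50.2 gf 0.0 F X 0.0 Y -0.8 Z 0.1
t 11.85 X -30.3 Y 0.6 Z 148.1 L in tool [-0.  1.] w 35.6 gf 20.8 F X -0.8 Y -2.2 Z 7.8
t 12.35 X -30.3 Y 0.6 Z 148.0 L in tool [-0.  1.] w 35.6 gf 20.8 F X 0.2 Y -2.9 Z 9.3
```

It stalled with the opening at 35.6 mm and 20 N, so the bush has bottomed. Now I'll let go, rise, turn and shut the fingers.

```bash

python3 -m jog '{"translation":[[0,0.2,0],[0,0.2,0],[0,0.1,0],[0,0,0],[0,0,0]],"spin":[0,0,0,0,0]}' 6.0 20 >/dev/null; python3 st.py
python3 -m jog '{"translation":[[0,0,-1.6],[0,0,-1.6],[0,0,-1.6],[0,0,-1.6],[0,0,-1.6]],"spin":[0,0,0,0,0]}' >/dev/null; python3 st.py
python3 -m jog '{"translation":[[0,-1.2,0],[0,-1.2,0],[0,-1.2,0],[0,-1.2,0],[0,0,0]],"spin":[0,0,0,0,0.14]}' 0 20 >/dev/null; python3 st.py
python3 - <<'E'
from cell import arm; print(arm.observe()['qpos'])
E
```

```text
t 12.85 X -25.4 Y 0.5 Z 147.2 L in tool [-0.  1.] w 59.9 gf 0.0 F X 0.6 Y 0.7 Z -0.4
t 13.35 X -25.4 Y 0.4 Z 227.9 L in tool [-0.  1.] w 59.6 gf 0.0 F X 0.5 Y 0.1 Z -0.5
t 13.85 X -75.5 Y 0.2 Z 226.8 L in tool [0.138 0.99 ] w -0.1 gf 0.0 F X 0.1 Y 0.3 Z -0.4
[-1.74261578e-01  3.54436220e-01  7.48066476e-02  1.29207329e+00
  3.22595395e-04  2.98646278e+00]
```

```bash

python3 -m jog '{"translation":[[0,0,0],[0,0,0],[0,0,0],[0,0,0],[0,0,0]],"spin":[-0.143,-0.143,-0.143,-0.143,-0.143]}' >/dev/null
python3 -m jog '{"translation":[[0,0,0],[0,0,0],[0,0,0],[0,0,0],[0,0,0]],"spin":[-0.143,-0.143,-0.143,-0.143,-0.143]}' >/dev/null
python3 -m jog '{"translation":[[0,0,0],[0,0,0],[0,0,0],[0,0,0],[0,0,0]],"spin":[-0.143,-0.135,0,0,0]}' >/dev/null; python3 st.py
python3 - <<'E'
from h import *
B=np.load('board.npz'); c,L,N=B['c'],B['L'],B['N']
im,d=arm.get_image('scene'); Q=cloud('scene',d)
X=(Q[...,:2]-c)@L*1000; Y=(Q[...,:2]-c)@N*1000; Z=Q[...,2]*1000
for nm,x0,x1,z0,z1 in(('handleTop',-60,-25,186,196),('tab',-100,-50,134,140),('lip',-105,-80,141,148),('trig',-25,10,176,186)):
    k=(X>x0)&(X<x1)&(abs(Y)<20)&(Z>z0)&(Z<z1)
    if k.sum()>3: print(nm,k.sum(),np.percentile(X[k],[2,50,98]).round(1))
cv2.imwrite('pics/s5.png',cv2.resize(im[100:340,180:440,::-1],None,fx=2.5,fy=2.5))
E
```

```text
t 15.35 X -73.6 Y 0.4 Z 227.1 L in tool [-1.     0.006] w -0.2 gf 0.0 F X 0.1 Y -0.0 Z 0.1
handleTop 126 [-49.3 -43.8 -36. ]
tab 314 [-95.3 -74.1 -50.4]
lip 50 [-96.3 -93.6 -91.3]
trig 83 [-13.5 -10.6  -4.8]
```

View pics/s5.png

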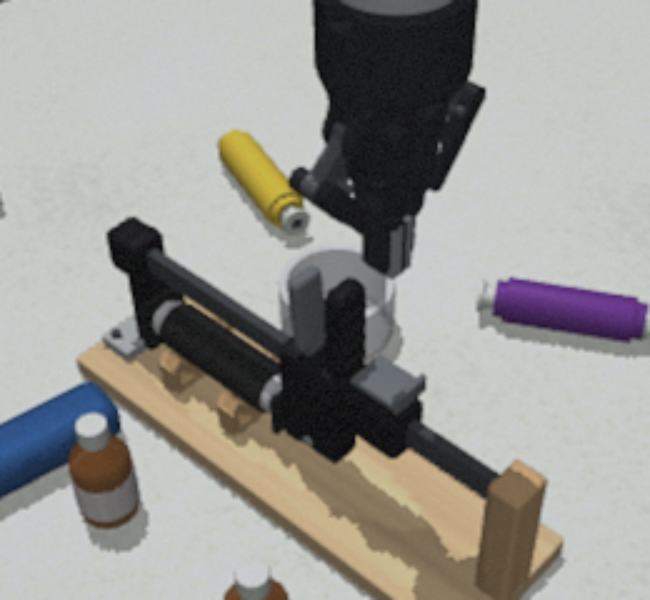

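The shut fingers hang above the grey tab (390,380), with the handle in front. I'll go down and press.

```bash

python3 -m jog '{"translation":[[0,0,1.7],[0,0,1.7],[0,0,1.7],[0,0,1.7],[0,0,1.7]],"spin":[0,0,0,0,0]}' >/dev/null; python3 st.py
python3 -m jog '{"translation":[[0,0,0.3],[0,0,0.2],[0,0,0.2],[0,0,0.2],[0,0,0.1]],"spin":[0,0,0,0,0]}' >/dev/null; python3 st.py
```

```text
t 15.9 X -73.4 Y 0.4 Z 141.6 L in tool [-1.     0.005] w 0.1 gf 0.0 F X -0.5 Y 0.0 Z -0.1
t 16.4 X -73.2 Y 0.7 Z 132.8 L in tool [-1.     0.003] w 0.1 gf 2.5 F X -1.5 Y -2.0 Z 5.1
```

```bash

python3 -m jog '{"translation":[[0,0,0.1],[0,0,0.1],[0,0,0.1],[0,0,0.1],[0,0,0.05]],"spin":[0,0,0,0,0]}' >/dev/null; python3 st.py
python3 -m jog '{"translation":[[0.1,0,0],[0.2,0,0],[0.3,0,0],[0.3,0,0],[0.3,0,0]],"spin":[0,0,0,0,0]}' >/dev/null; python3 st.py
```

```text
t 16.9 X -73.0 Y 0.9 Z 129.7 L in tool [-1.     0.003] w -0.1 gf 15.0 F X -1.6 Y -8.4 Z 29.5
t 17.4 X -84.7 Y 0.9 Z 129.7 L in tool [-1.     0.003] w -0.1 gf 12.7 F X 1.8 Y -8.1 Z 25.1
```

```bash

python3 -m jog '{"translation":[[0.3,0,-0.05],[0.3,0,0],[0.3,0,0],[0.3,0,0],[0.2,0,0]],"spin":[0,0,0,0,0]}' >/dev/null; python3 st.py
python3 -m jog '{"translation":[[0.1,0,0],[0.1,0,0],[0,0,0],[0,0,0],[0,0,0]],"spin":[0,0,0,0,0]}' >/dev/null; python3 st.py
python3 - <<'E'
from h import *
im,d=arm.get_image('scene'); cv2.imwrite('pics/s6.png',cv2.resize(im[160:340,200:400,::-1],None,fx=3,fy=3,interpolation=cv2.INTER_CUBIC))
E
```

```text
t 17.9 X -98.9 Y 0.8 Z 129.8 L in tool [-1.     0.003] w -0.2 gf 10.0 F X 2.0 Y -7.6 Z 19.9
t 18.4 X -101.0 Y 0.8 Z 129.8 L in tool [-1.     0.003] w -0.3 gf 10.2 F X 0.3 Y -7.2 Z 21.4
```

View pics/s6.png

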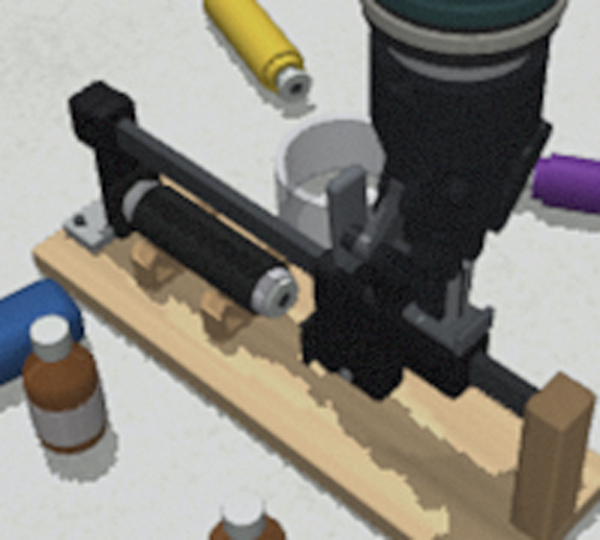

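The jaw (320,300) now stands well clear of the bush (275,292), and the roller is in its cradle. I'll lift off.

```bash

python3 -m jog '{"translation":[[0,0,-0.2],[0,0,-0.3],[0,0,-0.5],[0,0,-1],[0,0,-1.5]],"spin":[0,0,0,0,0]}' >/dev/null; python3 st.py
python3 -m jog '{"translation":[[0,0,-2],[0,0,-2],[0,0,-2],[0,0,-2],[0,0,-1]],"spin":[0,0,0,0,0]}' >/dev/null; python3 st.py
python3 -m jog '{"translation":[[0,0,0],[0,0,0],[0,0,0],[0,0,0],[0,0,0]],"spin":[0,0,0,0,0]}' >/dev/null
python3 - <<'E'
from h import *
B=np.load('board.npz'); c,L,N=B['c'],B['L'],B['N']
im,d=arm.get_image('scene'); Q=cloud('scene',d)
X=(Q[...,:2]-c)@L*1000; Y=(Q[...,:2]-c)@N*1000; Z=Q[...,2]*1000
for nm,x0,x1,z0,z1 in(('handleTop',-90,-50,186,196),('tab',-120,-90,128,140),('trig',-50,-10,176,186),('roller',0,140,66,73)):
    k=(X>x0)&(X<x1)&(abs(Y)<20)&(Z>z0)&(Z<z1)
    if k.sum()>3: print(nm,k.sum(),np.percentile(X[k],[2,50,98]).round(1),'z',np.percentile(Z[k],[50,95]).round(1))
cv2.imwrite('pics/s7.png',cv2.resize(im[180:320,220:380,::-1],None,fx=4,fy=4,interpolation=cv2.INTER_CUBIC))
E
```

```text
t 18.95 X -101.4 Y 0.3 Z 163.6 L in tool [-1.     0.003] w -0.1 gf 0.0 F X -0.7 Y 0.7 Z -0.0
t 19.45 X -101.3 Y 1.0 Z 255.3 L in tool [-1.     0.003] w 0.3 gf 0.0 F X -0.3 Y -1.0 Z -0.2
handleTop 131 [-76.8 -70.9 -63.9] z [190.2 192.1]
tab 265 [-116.2 -103.4  -90.9] z [136.2 137.7]
trig 84 [-41.6 -37.8 -32.3] z [180.3 182.2]
roller 504 [ 24.9  77.4 138.9] z [68.2 70.5]
```

View pics/s7.png

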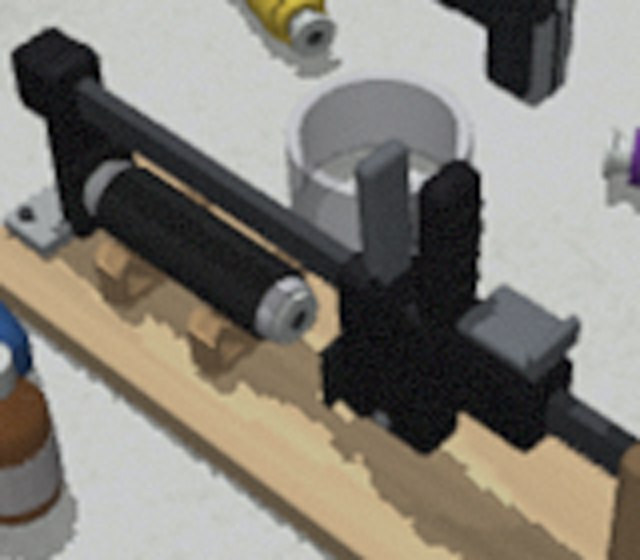

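The handle is back about 27 mm, and the tab (137 mm) and trigger have sprung back. The bush flange (295,315) sits flat against the tube and the roller is in its cradle.

```bash
python3 -c "
from cell import arm; print(arm.job_done())"
```

```text
the job is handed in; nothing more can be done
None
```

The bush is pressed home: the last light squeeze stalled early, and its flange looks flat against the roller's end. The jaw is drawn back about 27 mm, the trigger and tab have sprung back, the roller lies in its cradle, and the bottles and tape were not touched; I handed the job in at about 20 s and no verdict came back.

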